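# Hold a control module home on the sprung contacts of a test nest

## Task

Put the longer of the two loose control modules on test: pick it up and lay it flat in the nest of the test fixture, clear of the sprung contact head and with its contact-pad end facing it, then slide it gently along the nest, pushing the head back, until its end face bears firmly on both steel stops. Do not ram the stops and do not disturb the other loose things on the bench. The spring pushes the module out again, so finish while still holding it pressed against the stops: the program ends with the module held home by the gripper.

Things in the scene. Friction and masses are not known exactly. Their poses are not given: they have to be found in the camera images.
- module_center (a point): centre, half-way up, of the LONG module (the one to test): finned aluminium box 100 mm long (x), 50 wide (y), 60 high (z), about 0.3 kg, lying on the bench right way up. x points to its contact-pad end, z up. A round threaded socket, 20 mm dia, sticks out 12 mm from the other (-x) end; the sides (y) are plain, good to grip. Its x starts within 55 degrees of the fixture's x.
- module_front (a point): centre of the long module's flat contact-pad end face (black window with two rows of four brass pads), 50 mm from its centre along its x, half-way up; same axes as the module.
- nest (a point): point on the nest floor (black plastic, 20 mm above the bench) exactly under the module's centre when the module is fully home. Axes: x is the push direction, towards the contact head and stops; z up. The fixture is screwed down; its position and yaw differ each time. The nest is 53 mm wide.
- fixture: aluminium base plate 260 x 130 x 15 mm of the fixture; origin under its centre, axes as nest, which is at x = -20 mm. Four corner guides with sloped lead-ins, tops 40 mm above the bench, 26.5 to 41 mm either side of the centre line, at x -98 to -78 mm and 8 to 28 mm of this origin; between them the nest's sides are open for fingers (86 mm gap). A 70 mm high bracket behind the head.
- stop_face (a point): point on the nest's centre line in the plane of the two steel stops, 50 mm along x from nest, 48 mm above the bench. Same axes as nest. The module's end face lies in this plane when home.
- stops: the two fixed steel stop blocks, each 12 mm wide and 30 mm high (15 to 45 mm above the bench), their centres 19 mm either side of the centre line; the contact head moves between them. Origin half-way between them, 8 mm behind the stop plane, 15 mm above the bench. To stay on the stops, hold a total push of some 15 to 25 N (head 9 N, sliding friction up to 4 N).
- head_face (a point): centre of the front (pin tips) of the sprung contact head, a black block 22 mm wide and 26 mm high with eight brass pins, 48 mm above the bench; it moves with the head. At rest it stands 10 mm in front of the stop plane, towards the module.
- contact_head (a joint): how far the sprung contact head is pushed back along the nest's x, m: 0 at rest, 0.010 when the module is on the stops (0.013 is its own limit). Spring: 4 N at rest rising to 9 N at 0.010.
- short_center (a point): centre, half-way up, of the SHORT module, which is left alone: the same kind of box but 70 mm long (50 wide, 60 high), lying beside the long one, roughly parallel, 110 to 120 mm away centre to centre; which of the two is nearer the robot varies.
- screwdriver: loose screwdriver with a grey handle lying beyond the nest, left alone. Origin under its middle.
- wrench: loose steel wrench lying at the right, left alone. Origin under its middle.
- tape_roll: loose roll of brown tape, 90 mm across, 25 mm high, lying flat beyond the nest, left alone. Origin under its centre.
- screw_bin: loose grey open bin 80 x 110 x 50 mm with screws, beyond the modules, left alone. Origin under its centre.
- gauge_plug: loose turned steel plug gauge standing upright at the left near the robot, 36 mm dia, 84 mm high, left alone. Origin under its centre.
- mug: loose white mug, 80 mm dia, 95 mm high, at the right near the robot, left alone. Origin under its centre.
Not all that is in view belongs to the job. Leave any green or turquoise look-alike of the part that bears module_center alone.

How it is judged:
On the way, in this order (a step that is already met when the one before it is completed fails the run):
1. the long module lies flat in the nest between the guides, contact-pad end facing the head, the head not yet pushed back (x of module_front in the frame of nest between 0 and 0.0425 m and x of module_center in the frame of nest below 0 m and y of module_center in the frame of nest between -0.004 and 0.004 m and z of module_center in the frame of nest below 0.033 m and value of joint contact_head below 0.002 m), for 0.1 s.
2. the module is pressed home against the stops (x of module_front in the frame of nest above 0.0485 m and value of joint contact_head above 0.008 m and contact force between long_module and stops above 1.5 N), for 0.3 s.
At the end, for the whole second after the job is handed in: Long module flat in the nest (3 mm, 3 deg), pad end first, end face within 1.5 mm of the stop plane and square within 2 deg, head pushed back over 8 mm, module on the stops with over 1.5 N, fingers still bearing on the module with over 2 N (all of step 2 and y of module_center in the frame of nest between -0.004 and 0.004 m and z of module_center in the frame of nest below 0.033 m and angle between the x axis of module_front and the x axis of nest, either way round below 0.035 rad and angle between module_center's own z axis and vertical below 0.05 rad and contact force between the fingers and long_module above 2 N); the arm keeps its last pose, push and grip.
It fails at once if the stops are rammed (module on stops over 60 N) (contact force between long_module and stops above 60 N).
It fails at once if another loose thing is moved more than 30 mm (distance of any of short_center, screwdriver, wrench, tape_roll, screw_bin, gauge_plug, mug from where it was at the start of the episode above 0.03 m).
It also fails if it takes over 48 s, if anything falls off the work surface, if the arm or the gripper's body presses on something with over 40 N, if the wrist force passes 120 N, or if a joint passes its speed limit or range.

## Robot

A 6-joint arm with a two-finger parallel gripper is mounted at the origin on the work surface. World frame = base frame: x ahead of the robot, y to its left, z up, the work surface at z = 0. Lengths are in m, angles in rad, forces in N, time in s.
With the tool pointing down it reaches from about 0.425 to 0.925 m from the base axis. Payload 12.5 kg.
Tool frame: the origin (TCP) lies on the centre line of the jaws, within the pads' length; the fingertips stand 17 mm ahead of it and the grasp point (between the pads) lies 2 mm behind it; z points along the fingers, y is the line along which they close (so a half turn about z gives the same grasp; the last joint's range is limited). The gripper opens to 85 mm and grips with 20 to 120 N. Pads are 22 mm wide; open, the fingers measure 114 mm over their backs; the gripper's body (76 mm by 85 mm) begins 54 mm behind the grasp point. The pads swing forward as they close: fully open they stand 13 mm farther back than shut.
Start: joints at [1.158, 0.491, 1.559, -0, 1.092, -0.106], TCP at [0.189, 0.596, 0.248] pointing down, gripper open.
Joint ranges: [-3.1, 3.1], [-0.84, 2.19], [0.05, 2.79], [-1.13, 4.28], [0.06, 2.93], [-2.69, 2.69]. Speed limits (rad/s): [2.22, 2.22, 2.79, 3.14, 3.14, 3.14].

## Interface

Orientations are given as a unit quaternion [x, y, z, w].
In Python, from plant import arm gives the robot as it stands.
- The arm moves only by the shell command python3 -m pendant 'ROWS' [FORCE]. ROWS is JSON, a list of rows, each an object of numbers: "x", "y", "z": the shift along the tool's x, y, z in units of 0.025 m (1.0 is 0.025 m); "rx", "ry", "rz": the turn, a rotation vector about the tool's x, y, z in units of 4 degrees (1.0 is 4 degrees); "claw": the opening, from 0 (shut) to 1 (fully open). In form: [{"x": .., "y": .., "z": .., "rx": .., "ry": .., "rz": .., "claw": ..}, ...]. A call has 1 to 8 rows; each row shifts and turns the commanded pose from where the row before left it, along the tool's axes as they then stand; what a row does not reach is not made up. A row lasts 1/12 s, in which the tool goes at most 41.7 mm and 7.16 degrees, less where a joint would pass 70% of its speed; a pose out of reach is approached as far as the arm can. A call with a number of a shift or a turn outside -1 to 1 is refused whole. A call with a gripper value outside its range is refused whole. The fingers move at their own pace and stop on an object; FORCE is the grip in N (left out, the last holds). Time passes only in rows, so rows that do not move let the fingers close. It gives the time, the measured TCP pose, the force, the opening and the grip force at its end, in the units of the state.
- arm.sense(): the state, without advancing time (a new reading comes with each control period).
- arm.read_camera(name): name is "scene" or "top" or "wrist"; returns a dict with "image" (384x512x3 uint8, red, green, blue), "camera_matrix" (3x3 intrinsics, pixels), "k1" (the pictures are not rectified: a ray, as slopes to the right and down, at radius r is drawn at 1 + k1 r^2 times it, then the intrinsics apply), "world_from_camera" (4x4, takes a point from camera to world coordinates); the wrist camera has in their place "tool_from_camera" (4x4, takes a point from camera to tool coordinates, whose origin is the TCP and whose axes are the flange's). Camera axes: x right, y up, looking along -z (the intrinsics and any distortion apply to the point x, -y, -z); pixel columns grow to the right and rows downward; lengths in m; the calibration is good to about 2 mm. A picture is of the moment at which its call begins: read the wrist's pose just before it. There is no depth.
- arm.sign_off(): hands the job in; it is judged then, once.
Trained networks look in the newest picture that a camera, given by its name, has taken for a name from the list of things; names that differ only in an ending like _2 or _b are one class to them, and where a whole thing is asked for, a point or a joint stands for the part that bears it (a point fixed in the world has none). Each returns a list of dicts, best first, with "score" (0 to 1); they miss things now and then, are a little off and sometimes report something else, mostly with a low value. They report only what shows in the picture. A call takes as long as a camera call. They do not tell look-alikes from the thing itself.
- arm.recognise(camera, thing): "at" ([column, row] in pixels, amid what is visible of it).
- arm.outline_of(camera, thing): "region" (384x512 bool, what is visible of it) and "at" ([column, row] in pixels, amid what is visible of it).
- arm.landmark_of(camera, thing): "at" ([column, row] in pixels: a listed point, or the origin of a listed thing).
The state is a dict: "t": time; "q": joint angles; "dq": joint speeds; "joint_efforts": joint torques, N m; "tcp_pos": TCP position; "tcp_rot": TCP orientation; "wrist_force": force on the tool from outside, world axes, zero at the start; "wrist_torque": the same for the moment, N m; "finger_gap": finger opening in m; "grasp_force": force on a finger pad.
Only numpy, scipy, OpenCV 4.12 (cv2) and the standard library are available. Lean on these libraries where they do the work, as an engineer would, in place of code of your own. Each camera call takes 0.05 s, during which the arm holds its last target. There are 200 camera calls.

## Working session

There is one attempt and no reset: what is moved stays moved. The work goes in short steps, Python scripts to look and compute and a shell command to move; the robot and the scene stay as the last step left them, time stands still between calls to the robot, and variables do not carry over. Pictures are saved under pics/ and viewed, at most 10 in all, crops included, and the job is handed in when it is done.

```bash
mkdir -p pics; ls; cat > h.py <<'E'
import numpy as np, cv2
from plant import arm
from scipy.spatial.transform import Rotation as R
def ray(c,px,T=None):
    K=np.array(c["camera_matrix"]);k=c["k1"]
    d=(np.array([(px[0]-K[0,2])/K[0,0],(px[1]-K[1,2])/K[1,1]]));u=d.copy()
    for _ in range(20): u=d/(1+k*(u@u))
    T=np.array(c["world_from_camera"]) if T is None else T
    return T[:3,3],T[:3,:3]@np.array([u[0],-u[1],-1])
def at_z(c,px,z,T=None):
    o,d=ray(c,px,T);return o+d*(z-o[2])/d[2]
def proj(c,p,T=None):
    K=np.array(c["camera_matrix"]);T=np.array(c["world_from_camera"]) if T is None else T
    q=T[:3,:3].T@(np.array(p)-T[:3,3]);u=np.array([q[0],-q[1]])/-q[2];u=u*(1+c["k1"]*(u@u))
    return np.array([u[0]*K[0,0]+K[0,2],u[1]*K[1,1]+K[1,2]])
def wristT(s,c):
    T=np.eye(4);T[:3,:3]=R.from_quat(s["tcp_rot"]).as_matrix();T[:3,3]=s["tcp_pos"]
    return T@np.array(c["tool_from_camera"])
E
cat > look.py <<'E'
from h import *
Z=dict(module_center=.03,module_front=.03,short_center=.03,nest=.02,fixture=0,stop_face=.048,stops=.015,head_face=.048)
print(arm.sense())
for cam in ["top","scene"]:
    c=arm.read_camera(cam);cv2.imwrite(f"pics/{cam}.png",c["image"][:,:,::-1])
    print(cam,np.array(c["world_from_camera"])[:3,3])
    for t,z in Z.items():
        for r in arm.landmark_of(cam,t)[:3]: print(t,np.round(r["at"],1),round(r["score"],2),np.round(at_z(c,r["at"],z),4))
E
python3 look.py
```

```text
pics
{'t': 0.0, 'q': array([ 1.15841749e+00,  4.91559486e-01,  1.55946985e+00, -1.18793951e-05,
        1.09170221e+00, -1.05598332e-01]), 'dq': array([ 1.36254367e-05, -3.76137001e-04, -1.08187384e-03,  4.01036452e-04,
        1.46799495e-03, -5.22361133e-04]), 'joint_efforts': array([ 4.39720316e-03, -6.18444514e+01, -2.61594504e+01,  9.22704362e-05,
        3.94118004e-03, -1.40397995e-05]), 'tcp_pos': array([0.18863672, 0.59562579, 0.24772075]), 'tcp_rot': array([ 1.52786718e-01,  9.88259022e-01, -5.51802053e-04, -1.40742593e-04]), 'wrist_force': array([ 0.88747806, -0.07403758, -0.28533662]), 'wrist_torque': array([ 0.00288303, -0.01654851,  0.01876737]), 'grasp_force': 0.0, 'finger_gap': 0.0851829371438673}
top [ 0.33347081 -0.02680527  1.23910721]
module_center [259.4 161.2] 0.95 [ 0.6364 -0.0193  0.03  ]
module_center [365.1 190.6] 0.86 [ 0.5537 -0.3269  0.03  ]
module_center [322.9 226.3] 0.65 [ 0.4478 -0.2044  0.03  ]
module_front [312.6 259.9] 0.93 [ 0.3524 -0.1745  0.03  ]
module_front [348.8 188.5] 0.93 [ 0.5591 -0.2801  0.03  ]
module_front [245.6 161.8] 0.67 [0.6339 0.
[... 640 characters left out ...]
1454  0.03  ]
module_front [202.4 163.2] 0.7 [ 0.5527 -0.276   0.03  ]
module_front [239.9 158.2] 0.66 [ 0.446  -0.1918  0.03  ]
short_center [225.2 179.5] 0.69 [ 0.5568 -0.1545  0.03  ]
short_center [282.1 293.4] 0.45 [0.7537 0.2595 0.03  ]
nest [228.9 176.5] 0.59 [ 0.5317 -0.163   0.02  ]
nest [325.6 221.2] 0.22 [0.4745 0.2037 0.02  ]
fixture [318.6 226.8] 0.71 [0.4927 0.1926 0.    ]
fixture [225.1 176.3] 0.71 [ 0.5268 -0.1897  0.    ]
stop_face [327.6 220.4] 0.74 [0.4882 0.2166 0.048 ]
stop_face [246.8 163.6] 0.63 [ 0.4643 -0.1391  0.048 ]
stop_face [213.8 255.9] 0.59 [0.7988 0.0496 0.048 ]
stops [327.5 228.1] 0.49 [0.4892 0.2217 0.015 ]
head_face [324.9 222. ] 0.67 [0.4985 0.214  0.048 ]
```

```bash
python3 - <<'E'
import cv2
a=cv2.imread("pics/top.png");cv2.imwrite("pics/topc.png",cv2.resize(a[110:310,150:420],None,fx=2.95,fy=2.95,interpolation=cv2.INTER_CUBIC))
E
```

```text
(no output)
```

View pics/topc.png

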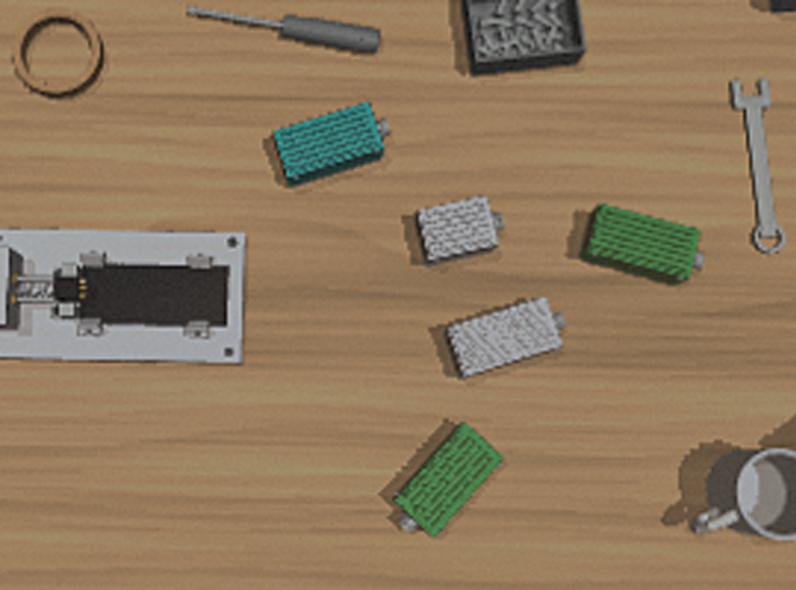

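View pics/scene.png

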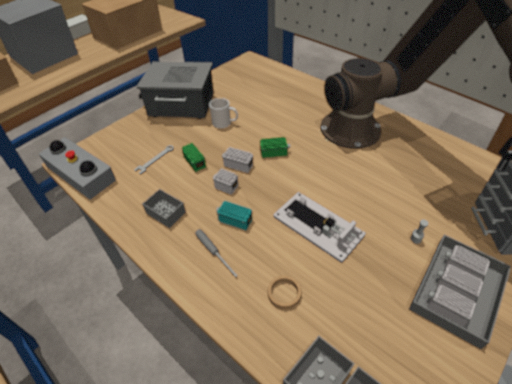

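The top view shows five candidates for the part: the grey long box at px (321,224), the grey short one at (305,188), turquoise at (261,159), green at (367,192) and green at (302,273). The target is the grey one at (321,224): it is bare aluminium, longer than its grey neighbour, and its socket is on the right, so the pad end faces the fixture. The crop confirms this. Next I'll measure its yaw and the fixture's.

```bash
python3 - <<'E'
from h import *
c=arm.read_camera("top")
for t in ["module_center","short_center"]:
  for r in arm.outline_of("top",t)[:4]:
    m=r["region"].astype(np.uint8);ys,xs=np.nonzero(m)
    P=np.array([at_z(c,p,.055)[:2] for p in zip(xs,ys)],np.float32)
    rc=cv2.minAreaRect(P*1000)
    print(t,np.round(r["at"]),round(r["score"],2),m.sum(),[np.round(v,1) for v in rc],c["image"][m>0].mean(0).round())
# fixture: dark nest blob and white plate
im=c["image"].astype(int);a=im.max(2);sat=a-im.min(2)
w=((a>130)&(sat<30)).astype(np.uint8);w[:, 240:]=0;w[:180]=0;w[240:]=0;
n,l,s,ce=cv2.connectedComponentsWithStats(w);i=1+s[1:,4].argmax();ys,xs=np.nonzero(l==i)
P=np.array([at_z(c,p,.015)[:2] for p in zip(xs,ys)],np.float32);print("plate",s[i],cv2.minAreaRect(P*1000))
b=((a<60)).astype(np.uint8);b[:, 235:]=0;b[:,:180]=0;b[:185]=0;b[235:]=0
n,l,s,ce=cv2.connectedComponentsWithStats(b);i=1+s[1:,4].argmax();ys,xs=np.nonzero(l==i)
P=np.array([at_z(c,p,.02)[:2] for p in zip(xs,ys)],np.float32);print("floor",s[i],cv2.minAreaRect(P*1000))
E
```

```text
module_center [299. 269.] 0.89 684 [array([ 315.3, -135.4]), array([ 49.8, 110.1]), np.float64(48.6)] [ 73. 113.  70.]
module_center [322. 226.] 0.83 711 [array([ 452.6, -194.8]), array([ 52. , 115.2]), np.float64(18.9)] [143. 141. 142.]
module_center [364. 191.] 0.73 796 [array([ 541.9, -328. ]), array([115.5,  60.6]), np.float64(75.4)] [67. 97. 60.]
module_center [260. 158.] 0.62 711 [array([639.3, -28. ]), array([ 60.6, 110. ]), np.float64(18.0)] [ 52. 106. 102.]
short_center [305. 185.] 0.95 507 [array([ 554.8, -152.4]), array([55. , 83.8]), np.float64(13.3)] [133. 132. 132.]
plate [ 142  187   91   46 2303] ((491.94384765625, 189.40817260742188), (260.00732421875, 129.68490600585938), 89.88430786132812)
floor [180 199  47  21 890] ((493.0711364746094, 142.80482482910156), (58.749176025390625, 135.20712280273438), 0.97325599193573)
```

```bash
R='{"x":-1,"y":-0.78}'; python3 -m pendant '[{"x":-1,"y":-0.78},{"x":-1,"y":-0.78},{"x":-1,"y":-0.78},{"x":-1,"y":-0.78},{"x":-1,"y":-0.78},{"x":-1,"y":-0.78},{"x":-1,"y":-0.78},{"x":-1,"y":-0.78}]' 40 | tail -c 400
python3 -m pendant '[{"x":-1,"y":-0.78},{"x":-1,"y":-0.78},{"x":-1,"y":-0.78},{"x":-1,"y":-0.78},{"x":-1,"y":-0.78},{"x":-1,"y":-0.78},{"x":-1,"y":-0.78},{"rz":1}]' | tail -c 400
python3 -m pendant '[{"rz":1},{"rz":1},{"rz":1},{"rz":1},{"rz":1},{"rz":1},{"rz":1},{"rz":1}]'| tail -c 400
python3 -m pendant '[{"rz":1},{"rz":1},{"rz":1},{"rz":1},{"rz":1},{"rz":0.5},{},{}]'| tail -c 600
cat > wl.py <<'E'
import sys
from h import *
n=sys.argv[1];Z=dict(module_center=.03,module_front=.03,short_center=.03,nest=.02,fixture=0,stop_face=.048,stops=.015,head_face=.048)
s=arm.sense();c=arm.read_camera("wrist");T=wristT(s,c);cv2.imwrite(f"pics/{n}.png",c["image"][:,:,::-1])
np.savez(f"{n}.npz",T=T,image=c["image"],camera_matrix=c["camera_matrix"],k1=c["k1"])
print("t",s["t"],s["tcp_pos"],"camToolpos",np.array(c["tool_from_camera"])[:3,3])
M=R.from_quat(s["tcp_rot"]).as_matrix();print("x head",np.degrees(np.arctan2(M[1,0],M[0,0])),"y head",np.degrees(np.arctan2(M[1,1],M[0,1])))
for t in sys.argv[2:]:
    for r in arm.landmark_of("wrist",t)[:2]: print(t,np.round(r["at"],1),round(r["score"],2),np.round(at_z(c,r["at"],Z[t],T),4))
E
python3 wl.py w1 nest fixture stop_face stops head_face
```

```text
t 1.05 [0.1887276  0.595847   0.24833969] camToolpos [ 0.08081874  0.00034329 -0.12614901]
x head 162.42414696190002 y head 72.42414711841148
fixture [ 94.2 376.2] 0.72 [0.4915 0.1899 0.    ]
stops [105.  377.1] 0.77 [0.4845 0.2245 0.015 ]validation failed for argument at $[0]...
validation failed for argument at $[0]...
validation failed for argument at $[0]...
validation failed for argument at $[0]...
```

View pics/w1.png

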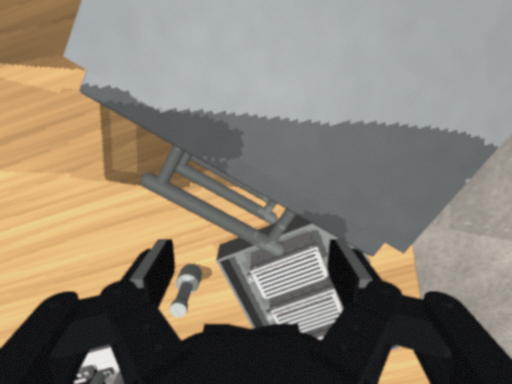

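The wrist view so far shows only a tray, the plug gauge near (185,290) and a grey box. The arm has not moved: the pendant refused the rows, probably because it wants every key in each row.

```bash
python3 -m pendant '[{"x":-1,"y":-0.78,"z":0,"rx":0,"ry":0,"rz":0,"claw":1},{"x":-1,"y":-0.78,"z":0,"rx":0,"ry":0,"rz":0,"claw":1},{"x":-1,"y":-0.78,"z":0,"rx":0,"ry":0,"rz":0,"claw":1},{"x":-1,"y":-0.78,"z":0,"rx":0,"ry":0,"rz":0,"claw":1},{"x":-1,"y":-0.78,"z":0,"rx":0,"ry":0,"rz":0,"claw":1},{"x":-1,"y":-0.78,"z":0,"rx":0,"ry":0,"rz":0,"claw":1},{"x":-1,"y":-0.78,"z":0,"rx":0,"ry":0,"rz":0,"claw":1},{"x":-1,"y":-0.78,"z":0,"rx":0,"ry":0,"rz":0,"claw":1}]' 40 | tail -c 500
```

```text
t: 2.02
tcp_pos: [0.3329, 0.3854, 0.2485]
tcp_rot: [0.153, 0.988, 0.0, 0.0]
wrist_force: [0.8, 0.9, 0.0]
finger_gap: 0.0853
grasp_force: 0.0
```

```bash
python3 -m pendant '[{"x":-1,"y":-0.95,"z":0,"rx":0,"ry":0,"rz":0,"claw":1},{"x":-1,"y":-0.95,"z":0,"rx":0,"ry":0,"rz":0,"claw":1},{"x":-1,"y":-0.95,"z":0,"rx":0,"ry":0,"rz":0,"claw":1},{"x":-1,"y":-0.95,"z":0,"rx":0,"ry":0,"rz":0,"claw":1},{"x":-1,"y":-0.95,"z":0,"rx":0,"ry":0,"rz":0,"claw":1},{"x":-1,"y":-0.95,"z":0,"rx":0,"ry":0,"rz":0,"claw":1},{"x":-1,"y":-0.95,"z":0,"rx":0,"ry":0,"rz":0,"claw":1},{"x":-1,"y":-0.95,"z":0,"rx":0,"ry":0,"rz":0,"claw":1}]' | head -2
python3 -m pendant '[{"x":-0.7,"y":-0.7,"z":0,"rx":0,"ry":0,"rz":0,"claw":1},{"x":-0.7,"y":-0.7,"z":0,"rx":0,"ry":0,"rz":0,"claw":1},{"x":0,"y":0,"z":0,"rx":0,"ry":0,"rz":1,"claw":1},{"x":0,"y":0,"z":0,"rx":0,"ry":0,"rz":1,"claw":1},{"x":0,"y":0,"z":0,"rx":0,"ry":0,"rz":1,"claw":1},{"x":0,"y":0,"z":0,"rx":0,"ry":0,"rz":1,"claw":1},{"x":0,"y":0,"z":0,"rx":0,"ry":0,"rz":1,"claw":1},{"x":0,"y":0,"z":0,"rx":0,"ry":0,"rz":1,"claw":1}]' | head -2
python3 -m pendant '[{"x":0,"y":0,"z":0,"rx":0,"ry":0,"rz":1,"claw":1},{"x":0,"y":0,"z":0,"rx":0,"ry":0,"rz":1,"claw":1},{"x":0,"y":0,"z":0,"rx":0,"ry":0,"rz":1,"claw":1},{"x":0,"y":0,"z":0,"rx":0,"ry":0,"rz":1,"claw":1},{"x":0,"y":0,"z":0,"rx":0,"ry":0,"rz":1,"claw":1},{"x":0,"y":0,"z":0,"rx":0,"ry":0,"rz":1,"claw":1},{"x":0,"y":0,"z":0,"rx":0,"ry":0,"rz":1,"claw":1},{"x":0,"y":0,"z":0,"rx":0,"ry":0,"rz":0,"claw":1}]'
python3 wl.py w2 nest stop_face head_face
```

```text
t: 2.68
tcp_pos: [0.4662, 0.1436, 0.2485]
t: 3.35
tcp_pos: [0.4884, 0.1012, 0.2484]
t: 4.02
tcp_pos: [0.4884, 0.1013, 0.2484]
tcp_rot: [0.572, 0.82, 0.0, 0.0]
wrist_force: [-0.4, 0.4, 1.0]
finger_gap: 0.0854
grasp_force: 0.0
t 4.0167 [0.4883658  0.10126228 0.24838992] camToolpos [ 0.08040432 -0.00118946 -0.1261493 ]
x head 110.24466723744587 y head 20.244666944754954
nest [269.2 116.2] 0.77 [0.4872 0.1696 0.02  ]
stop_face [287.6  75.3] 0.77 [0.4883 0.2188 0.048 ]
head_face [287.5  84.6] 0.76 [0.492  0.2097 0.048 ]
```

View pics/w2.png

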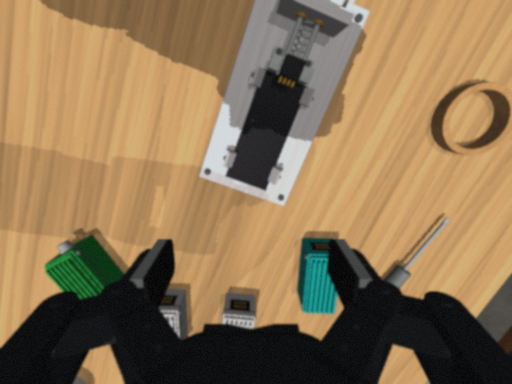

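The wrist view shows the fixture, with nest centre near (269,116), head pins at (287,84) and a clear near end. Below it are the pad ends of the long grey module (172,300) and the short one (240,305). I'll fit the nest's sides for lateral position and yaw.

```bash
python3 - <<'E'
from h import *
d=np.load("w2.npz");c=dict(camera_matrix=d["camera_matrix"],k1=float(d["k1"]));T=d["T"];im=d["image"].astype(int).max(2)
for r in (110,135,160): print(r,im[r,222:312:2])
L=[];Rr=[]
for r in range(105,176,2):
    g=im[r].astype(float);c0=int(269-(r-116)*.35); 
    k=np.convolve(g,[-1,-1,0,1,1],'same')*-1  # derivative
    row=(g<55)
    a=c0
    while row[a]:a-=1
    b=c0
    while row[b]:b+=1
    sub=lambda i,j:(i*(g[j]-55)+j*(55-g[i]))/(g[j]-g[i])
    L.append(at_z(c,(sub(a,a+1),r),.02,T)[:2]);Rr.append(at_z(c,(sub(b,b-1),r),.02,T)[:2])
for n,A in(("L",L),("R",Rr)):
    A=np.array(A);print(n,np.round(A[::4]*1000,1).tolist())
    vx,vy,x0,y0=cv2.fitLine(A.astype(np.float32),cv2.DIST_HUBER,0,.001,.001).ravel();print(np.degrees(np.arctan2(vy,vx)),"x at y=.169:",x0+(0.169-y0)*vx/vy)
E
```

```text
110 [219 220 220 208 151 143 142 146 144 139 139 142 141  98  34  27  23  26
  24  24  25  24  26  24  26  27  26  27  27  29  25  25  29  23  26  27
  27  37 103 136 138 135 139 139 139]
135 [220 220 221 221 220 218 217 220 199  97  47  39  41  48  47  45  44  42
  44  43  42  42  42  41  42  42  41  40  40  36  31  29  43 116 145 141
 139 142 137 137 136 137 140 137 140]
160 [214 179 180 152 145 137  89  47  44  42  43  44  40  44  43  44  39  44
  44  42  39  41  39  38  41  41  44  67 180 217 214 213 217 213 210 211
 212 214 214 215 211 188 192 194 197]
L [[460.3, 174.3], [460.3, 163.9], [460.1, 153.3], [460.4, 142.6], [461.6, 132.0], [461.4, 120.7], [463.7, 110.2], [464.8, 98.9], [461.8, 85.9]]
-88.3149 x at y=.169: 0.46008402
R [[517.9, 195.5], [517.5, 184.9], [517.3, 174.3], [517.5, 163.6], [516.6, 152.2], [516.1, 140.8], [516.1, 129.4], [516.4, 117.9], [514.0, 105.1]]
88.430275 x at y=.169: 0.51720184
```

```bash
python3 -m pendant '[{"x":-1,"y":-0.45,"z":0.15,"rx":0,"ry":0,"rz":0,"claw":1},{"x":-1,"y":-0.45,"z":0.15,"rx":0,"ry":0,"rz":0,"claw":1},{"x":-1,"y":-0.45,"z":0.15,"rx":0,"ry":0,"rz":0,"claw":1},{"x":-1,"y":-0.45,"z":0.15,"rx":0,"ry":0,"rz":0,"claw":1},{"x":-1,"y":-0.45,"z":0.15,"rx":0,"ry":0,"rz":0,"claw":1},{"x":-1,"y":-0.45,"z":0.15,"rx":0,"ry":0,"rz":0,"claw":1},{"x":-1,"y":-0.45,"z":0.15,"rx":0,"ry":0,"rz":0,"claw":1},{"x":-1,"y":-0.45,"z":0.15,"rx":0,"ry":0,"rz":0,"claw":1}]' | head -2
python3 -m pendant '[{"x":-1,"y":-0.4,"z":0.15,"rx":0,"ry":0,"rz":0,"claw":1},{"x":-1,"y":-0.4,"z":0.15,"rx":0,"ry":0,"rz":0,"claw":1},{"x":-1,"y":-0.4,"z":0.15,"rx":0,"ry":0,"rz":0,"claw":1},{"x":-1,"y":-0.4,"z":0.15,"rx":0,"ry":0,"rz":0,"claw":1},{"x":-1,"y":-0.4,"z":0,"rx":0,"ry":0,"rz":0,"claw":1},{"x":-0.7,"y":-0.2,"z":0,"rx":0,"ry":0,"rz":0,"claw":1},{"x":0,"y":0,"z":0,"rx":0,"ry":0,"rz":0,"claw":1}]'
python3 wl.py w3 module_center module_front short_center
```

```text
t: 4.88
tcp_pos: [0.4736, -0.1189, 0.2182]
t: 5.47
tcp_pos: [0.4721, -0.2734, 0.203]
tcp_rot: [0.571, 0.821, -0.0, 0.0]
wrist_force: [-0.4, -0.4, -0.5]
finger_gap: 0.0855
grasp_force: 0.0
t 5.4667 [ 0.47210972 -0.27337095  0.203034  ] camToolpos [ 0.08040626 -0.00118666 -0.12615056]
x head 110.36035239037822 y head 20.36036590695232
module_center [291.8 238.9] 0.91 [ 0.5482 -0.3332  0.03  ]
module_center [261.1 102. ] 0.63 [ 0.453  -0.1935  0.03  ]
module_front [317.4 206.6] 0.91 [ 0.5601 -0.2821  0.03  ]
module_front [177.7  45.6] 0.66 [ 0.3554 -0.1728  0.03  ]
short_center [366.7  96.2] 0.85 [ 0.5559 -0.1495  0.03  ]
```

View pics/w3.png

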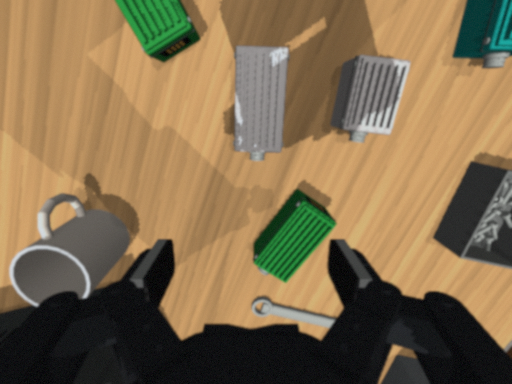

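The long grey module is at (262,98), with its socket toward the camera bottom at (258,155) and its pad end up. The short grey one is at (372,95). Now I'll project the top-face corners.

```bash
python3 - <<'E'
from h import *
d=np.load("w3.npz");c=dict(camera_matrix=d["camera_matrix"],k1=float(d["k1"]));T=d["T"]
P=np.array([at_z(c,p,.06,T)[:2] for p in [(237,46),(288.5,46),(284,151.5),(234.5,150)]])*1e3;print(P.round(1))
l=P[0]-P[3];r=P[1]-P[2];print("mean",P.mean(0),np.linalg.norm(l),np.linalg.norm(r),np.linalg.norm(P[0]-P[1]),[np.degrees(np.arctan2(v[1],v[0])) for v in (l,r,P[1]-P[0])])
for r in arm.outline_of("wrist","module_center")[:4]:
    m=r["region"].astype(np.uint8);
    if abs(r["at"][0]-261)>30 or r["at"][1]>150: print(r["at"]);continue
    m=cv2.morphologyEx(m,cv2.MORPH_OPEN,np.ones((21,21),np.uint8));q=cv2.boxPoints(cv2.minAreaRect(np.argwhere(m)[:,::-1].astype(np.float32)));print(q.round(1))
    ys,xs=np.nonzero(m);Q=np.array([at_z(c,p,.06,T)[:2] for p in zip(xs,ys)],np.float32)*1e3;print(cv2.minAreaRect(Q))
E
```

```text
[[ 414.4 -156.9]
 [ 458.1 -140.8]
 [ 491.1 -230.6]
 [ 443.3 -246.6]]
mean [ 451.70955244 -193.72834856] 94.21123172336655 95.62787497924418 46.53777425763194 [np.float64(107.82305475762371), np.float64(110.20041020966619), np.float64(20.27929122849064)]
[487.0, 30.0]
[159.6, 25.0]
[[233.7 151.9]
 [235.   45.7]
 [286.3  46.4]
 [285.  152.5]]
((450.43121337890625, -195.13409423828125), (47.932796478271484, 96.47554016113281), 18.578020095825195)
[290.0, 237.3]
```

```bash
python3 -m pendant '[{"x":1,"y":0.1,"z":0,"rx":0,"ry":0,"rz":0.2,"claw":1},{"x":1,"y":0.1,"z":0,"rx":0,"ry":0,"rz":0.2,"claw":1},{"x":1,"y":0.1,"z":0.5,"rx":0,"ry":0,"rz":0,"claw":1},{"x":0.2,"y":0,"z":1,"rx":0,"ry":0,"rz":0,"claw":1},{"x":0,"y":0,"z":1,"rx":0,"ry":0,"rz":0,"claw":1},{"x":0,"y":0,"z":1,"rx":0,"ry":0,"rz":0,"claw":1},{"x":0,"y":0,"z":0.5,"rx":0,"ry":0,"rz":0,"claw":1},{"x":0,"y":0,"z":0,"rx":0,"ry":0,"rz":0,"claw":1}]' 90
python3 wl.py w4
```

```text
t: 6.38
tcp_pos: [0.4514, -0.191, 0.1013]
tcp_rot: [0.581, 0.814, -0.0, -0.002]
wrist_force: [-0.1, 0.9, -0.2]
finger_gap: 0.0853
grasp_force: 0.0
t 6.3833 [ 0.45143691 -0.19101137  0.10130162] camToolpos [ 0.08037796 -0.00122221 -0.12614188]
x head 108.91128501492094 y head 18.911717641122756
```

View pics/w4.png

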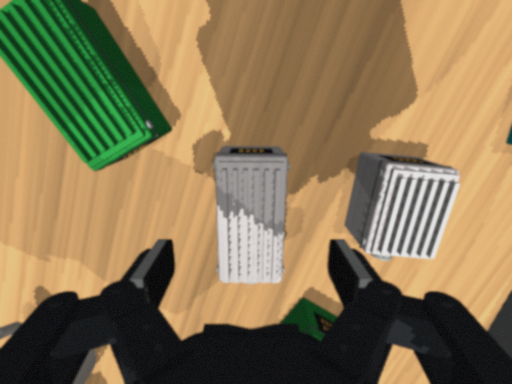

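The long module at (251,218) is centred between the fingers and parallel to them, with the pad end up at (251,150).

```bash
python3 - <<'E'
from h import *
d=np.load("w4.npz");c=dict(camera_matrix=d["camera_matrix"],k1=float(d["k1"]));T=d["T"]
P=np.array([at_z(c,p,.06,T)[:2] for p in [(215,155),(287,153.5),(283,282),(220,283)]])*1e3;print(P.round(1))
l=P[0]-P[3];r=P[1]-P[2];print("mean",P.mean(0),np.linalg.norm(l),np.linalg.norm(r),np.linalg.norm(P[0]-P[1]),[np.degrees(np.arctan2(v[1],v[0])) for v in (l,r,P[1]-P[0])])
E
```

```text
[[ 412.6 -152.3]
 [ 455.7 -136.6]
 [ 487.9 -227.6]
 [ 443.7 -243.7]]
mean [ 449.9875655  -190.04046288] 96.52366445401313 96.53514234843881 45.86803787821558 [np.float64(108.7664708829859), np.float64(109.46869613973537), np.float64(20.104240757811073)]
```

```bash
python3 -m pendant '[{"x":0,"y":-0.04,"z":0.9,"rx":0,"ry":0,"rz":0,"claw":1},{"x":0,"y":0,"z":0.9,"rx":0,"ry":0,"rz":0,"claw":1},{"x":0,"y":0,"z":0.9,"rx":0,"ry":0,"rz":0,"claw":1},{"x":0,"y":0,"z":0,"rx":0,"ry":0,"rz":0,"claw":1},{"x":0,"y":0,"z":0,"rx":0,"ry":0,"rz":0,"claw":0.3},{"x":0,"y":0,"z":0,"rx":0,"ry":0,"rz":0,"claw":0.3},{"x":0,"y":0,"z":0,"rx":0,"ry":0,"rz":0,"claw":0.3},{"x":0,"y":0,"z":0,"rx":0,"ry":0,"rz":0,"claw":0.3}]' 90
python3 -m pendant '[{"x":0,"y":0,"z":0,"rx":0,"ry":0,"rz":0,"claw":0.3},{"x":0,"y":0,"z":0,"rx":0,"ry":0,"rz":0,"claw":0.3},{"x":0,"y":0,"z":0,"rx":0,"ry":0,"rz":0,"claw":0.3},{"x":0,"y":0,"z":0,"rx":0,"ry":0,"rz":0,"claw":0.3}]'
```

```text
t: 7.1
tcp_pos: [0.452, -0.193, 0.0376]
tcp_rot: [0.582, 0.813, 0.0, 0.001]
wrist_force: [-1.1, 2.8, 10.7]
finger_gap: 0.0492
grasp_force: 93.2
t: 7.43
tcp_pos: [0.452, -0.193, 0.0376]
tcp_rot: [0.582, 0.813, 0.0, 0.001]
wrist_force: [-0.9, 1.1, 9.7]
finger_gap: 0.0488
grasp_force: 93.2
```

```bash
python3 -m pendant '[{"x":0,"y":0,"z":-0.5,"rx":0,"ry":0,"rz":0,"claw":0.3},{"x":0,"y":0,"z":-1,"rx":0,"ry":0,"rz":0,"claw":0.3},{"x":0,"y":0,"z":-1,"rx":0,"ry":0,"rz":0.9,"claw":0.3},{"x":0,"y":0,"z":-1,"rx":0,"ry":0,"rz":1,"claw":0.3},{"x":0,"y":0,"z":0,"rx":0,"ry":0,"rz":1,"claw":0.3},{"x":0,"y":0,"z":0,"rx":0,"ry":0,"rz":1,"claw":0.3},{"x":0,"y":0,"z":0,"rx":0,"ry":0,"rz":0.8,"claw":0.3},{"x":0.5,"y":0,"z":0,"rx":0,"ry":0,"rz":0,"claw":0.3}]'
python3 -m pendant '[{"x":1,"y":0.18,"z":0,"rx":0,"ry":0,"rz":0,"claw":0.3},{"x":1,"y":0.18,"z":0,"rx":0,"ry":0,"rz":0,"claw":0.3},{"x":1,"y":0.18,"z":0,"rx":0,"ry":0,"rz":0,"claw":0.3},{"x":1,"y":0.18,"z":0,"rx":0,"ry":0,"rz":0,"claw":0.3},{"x":1,"y":0.18,"z":0,"rx":0,"ry":0,"rz":0,"claw":0.3},{"x":1,"y":0.18,"z":0,"rx":0,"ry":0,"rz":0,"claw":0.3},{"x":1,"y":0.18,"z":0,"rx":0,"ry":0,"rz":0,"claw":0.3},{"x":1,"y":0.18,"z":0,"rx":0,"ry":0,"rz":0,"claw":0.3}]'
python3 -m pendant '[{"x":0.8,"y":0,"z":0,"rx":0,"ry":0,"rz":0,"claw":0.3},{"x":0,"y":0,"z":0,"rx":0,"ry":0,"rz":0,"claw":0.3},{"x":0,"y":0,"z":0,"rx":0,"ry":0,"rz":0,"claw":0.3}]'
python3 wl.py w5 nest stop_face head_face module_front module_center
python3 - <<'E'
import cv2
a=cv2.imread("pics/w5.png");cv2.imwrite("pics/w5c.png",cv2.resize(a[0:260,130:390],(780,600)[:0] or None,fx=2.3,fy=2.3,interpolation=cv2.INTER_CUBIC))
E
```

```text
t: 8.1
tcp_pos: [0.4517, -0.1813, 0.1245]
tcp_rot: [0.708, 0.706, 0.0, 0.001]
wrist_force: [-0.5, -0.1, -3.3]
finger_gap: 0.049
grasp_force: 93.7
t: 8.77
tcp_pos: [0.4869, 0.0217, 0.124]
tcp_rot: [0.706, 0.708, 0.0, 0.0]
wrist_force: [0.2, -0.6, -1.5]
finger_gap: 0.0487
grasp_force: 93.7
t: 9.02
tcp_pos: [0.4868, 0.0411, 0.1238]
tcp_rot: [0.706, 0.709, 0.0, 0.0]
wrist_force: [0.9, 0.0, -3.3]
finger_gap: 0.0491
grasp_force: 93.6
t 9.0167 [0.48677085 0.04112285 0.12383736] camToolpos [ 0.07991517 -0.00158229 -0.12614966]
x head 90.23037277453993 y head 0.2303714419404934
nest [253.9  34.9] 0.57 [0.4871 0.1704 0.02  ]
module_front [247.3 172.1] 0.84 [0.4821 0.0652 0.03  ]
module_front [406.7 218.3] 0.69 [0.6254 0.0228 0.03  ]
module_center [416.3 260.5] 0.57 [ 0.6422 -0.0206  0.03  ]
```

View pics/w5c.png

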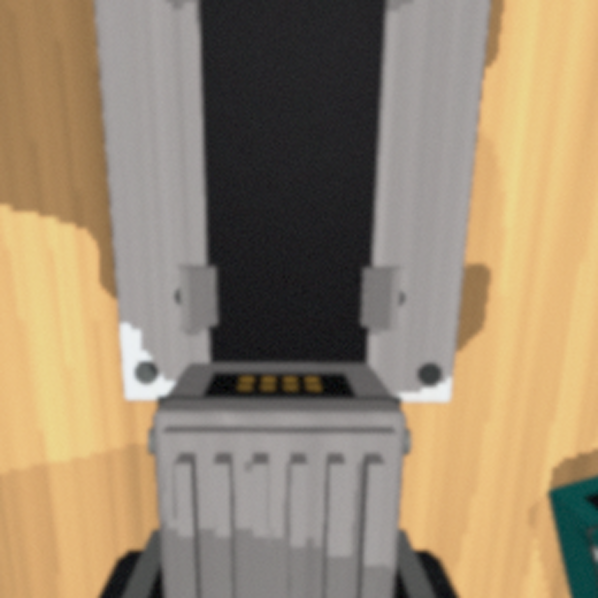

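The module is held square. Its pad face shows at crop (280,385), the near guides at (198,297) and (380,297), and the floor edges run about 205 to 375. I'll compare the module's and nest's centre lines in this same picture, which cancels the camera's calibration error.

```bash
python3 - <<'E'
from h import *
d=np.load("w5.npz");c=dict(camera_matrix=d["camera_matrix"],k1=float(d["k1"]));T=d["T"]
f=lambda u,v,z:(at_z(c,(130+(u+.5)/2.3-.5,(v+.5)/2.3-.5),z,T)[:2]*1e3).round(1)
print("module top front",f(160,402,.146),f(402,402,.146))
print("pads",f(238,384,.116),f(322,384,.116))
im=d["image"].astype(int).max(2).astype(float)
C=[]
for r in list(range(6,112,5)):
    g=im[r];a=254
    while g[a]<70:a-=1
    b=254
    while g[b]<70:b+=1
    s=lambda i,j:(i*(g[j]-70)+j*(70-g[i]))/(g[j]-g[i])
    p=at_z(c,(s(a,a+1),r),.02,T)[:2]*1e3;q=at_z(c,(s(b,b-1),r),.02,T)[:2]*1e3;C.append([*p,*q]);
C=np.array(C);print(C.round(1))
print("plate near corners",f(126,402,.015),f(451,401,.015))
print("plate sides",f(97,30,.015),f(490,30,.015),f(112,200,.015),f(472,200,.015))
print("guides inner",f(217,290,.035),f(362,290,.035), "outer",f(180,290,.04),f(400,290,.04))
E
```

```text
module top front [464.1  93.5] [506.7  93.7]
pads [475.9  89.9] [494.8  89.9]
[[459.5 188.9 518.3 189.1]
 [459.8 185.8 518.3 185.9]
 [459.8 182.6 518.3 182.8]
 [459.7 179.4 518.3 179.6]
 [459.7 176.1 518.2 176.3]
 [459.6 172.8 518.2 173. ]
 [459.7 169.5 518.2 169.7]
 [459.7 166.1 518.2 166.3]
 [459.7 162.7 518.2 162.9]
 [459.7 159.3 518.2 159.5]
 [459.7 155.8 518.2 156. ]
 [459.6 152.3 518.1 152.5]
 [459.6 148.7 518.1 148.9]
 [459.6 145.1 518.1 145.3]
 [459.6 141.5 518.2 141.7]
 [459.7 137.8 518.2 138. ]
 [459.7 134.1 518.2 134.3]
 [459.6 130.3 518.  130.5]
 [459.6 126.5 518.1 126.7]
 [459.5 122.6 518.  122.8]
 [459.5 118.7 518.  118.9]
 [459.5 114.8 518.  115. ]]
plate near corners [424.5  58.9] [553.7  59.7]
plate sides [424.7 185.8] [554.6 186.2] [425.2 133.7] [554.3 134.1]
guides inner [463.9 104. ] [513.7 104.2] outer [451.9 104.4] [525.7 104.6]
```

```bash
python3 -m pendant '[{"x":0.9,"y":0.08,"z":0,"rx":0,"ry":0,"rz":0.07,"claw":0.3},{"x":1,"y":0.08,"z":0,"rx":0,"ry":0,"rz":0,"claw":0.3},{"x":1,"y":0,"z":0,"rx":0,"ry":0,"rz":0,"claw":0.3},{"x":1,"y":0,"z":0,"rx":0,"ry":0,"rz":0,"claw":0.3},{"x":0.2,"y":0,"z":0.4,"rx":0,"ry":0,"rz":0,"claw":0.3},{"x":0,"y":0,"z":0.5,"rx":0,"ry":0,"rz":0,"claw":0.3},{"x":0,"y":0,"z":0.5,"rx":0,"ry":0,"rz":0,"claw":0.3},{"x":0,"y":0,"z":0,"rx":0,"ry":0,"rz":0,"claw":0.3}]'
python3 wl.py w6 stop_face head_face module_front
python3 - <<'E'
import cv2
a=cv2.imread("pics/w6.png");cv2.imwrite("pics/w6c.png",cv2.resize(a[0:260,130:390],None,fx=2.3,fy=2.3,interpolation=cv2.INTER_CUBIC))
E
```

```text
t: 9.98
tcp_pos: [0.4907, 0.1417, 0.0863]
tcp_rot: [0.709, 0.705, -0.001, -0.001]
wrist_force: [-0.4, 0.0, -2.7]
finger_gap: 0.0494
grasp_force: 93.6
t 9.9833 [0.49069024 0.14165415 0.08631302] camToolpos [ 0.079901   -0.00159183 -0.12614432]
x head 89.73154960725495 y head -0.26854202480500555
stop_face [251.5 105.5] 0.82 [0.4898 0.2203 0.048 ]
head_face [249.9 124.4] 0.84 [0.4888 0.2094 0.048 ]
module_front [250.1 171.8] 0.72 [0.4886 0.1754 0.03  ]
module_front [249.  123.2] 0.48 [0.488  0.2089 0.03  ]
```

View pics/w6c.png

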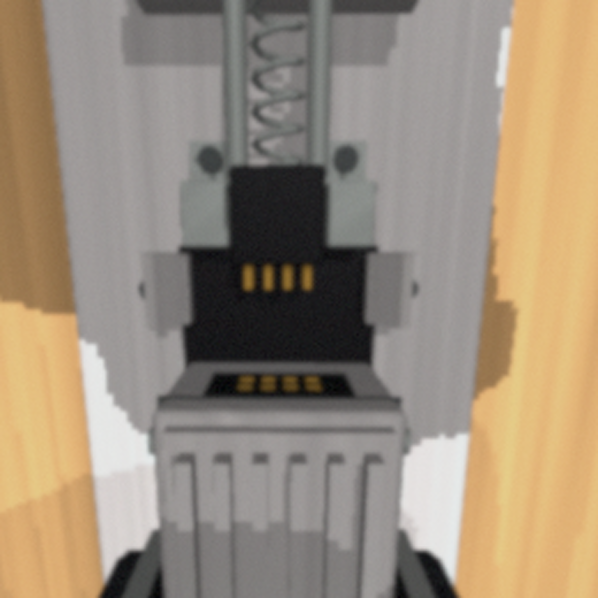

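The module's pads at crop (280,384) line up with the head pins (278,278), the guides' inner faces (191 and 366) and the stops. The module front is clear of the head. I'll work out the remaining lateral offset numerically.

```bash
python3 - <<'E'
from h import *
d=np.load("w6.npz");c=dict(camera_matrix=d["camera_matrix"],k1=float(d["k1"]));T=d["T"]
f=lambda u,v,z:(at_z(c,(130+(u+.5)/2.3-.5,(v+.5)/2.3-.5),z,T)[:2]*1e3).round(1)
print("module top front",f(160,402,.108),f(402,402,.108)," pads",f(238,384,.08),f(322,384,.08))
print("guides in",f(191,300,.035),f(366,300,.035),"out",f(146,290,.04),f(410,290,.04))
print("stops front top",f(181,247,.045),f(376,247,.045),"head",f(231,240,.061),f(326,240,.061),"pins",f(243,278,.048),f(312,278,.048))
print("plate side",f(70,200,.015),f(490,200,.015))
im=d["image"].astype(float).max(2)
print("bracket",f(138,12,.07),f(418,12,.07))
E
```

```text
module top front [468.5 194.1] [511.2 193.9]  pads [480.3 190.8] [499.  190.7]
guides in [464.3 204.9] [514.2 204.6] out [452.8 208.1] [525.5 207.7]
stops front top [463.8 219.4] [514.9 219.2] head [478.2 221.2] [500.6 221. ] pins [480.  211.7] [498.1 211.6]
plate side [426.5 232.6] [552.9 231.9]
bracket [461.7 264.2] [517.4 263.8]
```

```bash
python3 -m pendant '[{"x":0,"y":0,"z":0.25,"rx":0,"ry":0,"rz":0,"claw":0.3},{"x":0,"y":0,"z":0.25,"rx":0,"ry":0,"rz":0,"claw":0.3},{"x":0,"y":0,"z":0.25,"rx":0,"ry":0,"rz":0,"claw":0.3},{"x":0,"y":0,"z":0.2,"rx":0,"ry":0,"rz":0,"claw":0.3},{"x":0,"y":0,"z":0,"rx":0,"ry":0,"rz":0,"claw":0.3}]'
python3 -m pendant '[{"x":0,"y":0,"z":0.06,"rx":0,"ry":0,"rz":0,"claw":0.3},{"x":0,"y":0,"z":0.06,"rx":0,"ry":0,"rz":0,"claw":0.3},{"x":0,"y":0,"z":0,"rx":0,"ry":0,"rz":0,"claw":0.3}]'
```

```text
t: 10.6
tcp_pos: [0.4911, 0.1422, 0.0634]
tcp_rot: [0.709, 0.706, -0.001, -0.001]
wrist_force: [0.4, 0.5, -3.0]
finger_gap: 0.0489
grasp_force: 93.6
t: 10.85
tcp_pos: [0.4916, 0.1423, 0.0614]
tcp_rot: [0.709, 0.706, 0.0, -0.0]
wrist_force: [0.1, -0.3, -2.5]
finger_gap: 0.0494
grasp_force: 93.6
```

```bash
python3 -m pendant '[{"x":0,"y":0,"z":0.08,"rx":0,"ry":0,"rz":0,"claw":0.3},{"x":0,"y":0,"z":0.04,"rx":0,"ry":0,"rz":0,"claw":0.3},{"x":0,"y":0,"z":0,"rx":0,"ry":0,"rz":0,"claw":0.3}]'
python3 -m pendant '[{"x":0,"y":0,"z":0.06,"rx":0,"ry":0,"rz":0,"claw":0.3},{"x":0,"y":0,"z":0,"rx":0,"ry":0,"rz":0,"claw":0.3}]'
```

```text
t: 11.1
tcp_pos: [0.4915, 0.1423, 0.0584]
tcp_rot: [0.709, 0.705, 0.0, -0.0]
wrist_force: [-0.1, 0.0, -2.5]
finger_gap: 0.0494
grasp_force: 93.6
t: 11.27
tcp_pos: [0.4916, 0.1423, 0.0576]
tcp_rot: [0.709, 0.706, 0.0, 0.0]
wrist_force: [-2.8, -0.4, 7.8]
finger_gap: 0.0488
grasp_force: 94.3
```

```bash
python3 -m pendant '[{"x":0,"y":-0.03,"z":-0.015,"rx":0,"ry":0,"rz":0,"claw":0.3},{"x":0,"y":0,"z":0,"rx":0,"ry":0,"rz":0,"claw":0.3}]'
python3 -m pendant '[{"x":0.15,"y":0,"z":0,"rx":0,"ry":0,"rz":0,"claw":0.3},{"x":0.15,"y":0,"z":0,"rx":0,"ry":0,"rz":0,"claw":0.3},{"x":0.15,"y":0,"z":0,"rx":0,"ry":0,"rz":0,"claw":0.3},{"x":0.1,"y":0,"z":0,"rx":0,"ry":0,"rz":0,"claw":0.3},{"x":0,"y":0,"z":0,"rx":0,"ry":0,"rz":0,"claw":0.3}]'
python3 wl.py w7 head_face stop_face nest
```

```text
t: 11.43
tcp_pos: [0.4909, 0.1424, 0.0577]
tcp_rot: [0.709, 0.706, 0.0, 0.0]
wrist_force: [-1.1, 1.3, 3.8]
finger_gap: 0.0491
grasp_force: 93.7
t: 11.85
tcp_pos: [0.4912, 0.1568, 0.0577]
tcp_rot: [0.709, 0.706, 0.0, 0.0]
wrist_force: [-0.5, 1.4, 5.6]
finger_gap: 0.0493
grasp_force: 94.3
t 11.85 [0.49116295 0.1567518  0.05765912] camToolpos [ 0.07990247 -0.00158903 -0.12615018]
x head 89.76290143856338 y head -0.23711486688143882
head_face [246.8 159.5] 0.72 [0.4877 0.2089 0.048 ]
head_face [250.8 136.7] 0.22 [0.4899 0.2206 0.048 ]
stop_face [248.6 137.6] 0.78 [0.4887 0.2202 0.048 ]
```

View pics/w7.png

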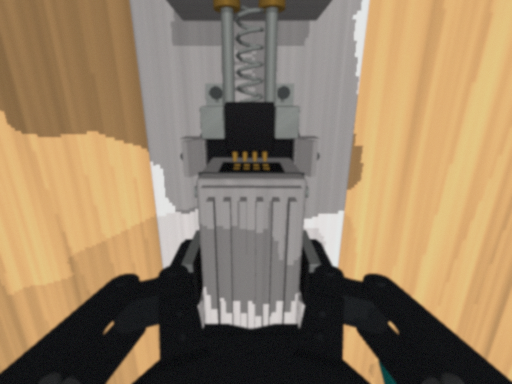

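The module is square between the guides, pad face at (251,166) and just short of the head pins at (250,155). Force on the wrist is low, so I'll push on gently.

```bash
python3 -m pendant '[{"x":0.08,"y":0,"z":0,"rx":0,"ry":0,"rz":0,"claw":0.3},{"x":0.08,"y":0,"z":0,"rx":0,"ry":0,"rz":0,"claw":0.3},{"x":0.08,"y":0,"z":0,"rx":0,"ry":0,"rz":0,"claw":0.3},{"x":0.06,"y":0,"z":0,"rx":0,"ry":0,"rz":0,"claw":0.3},{"x":0,"y":0,"z":0,"rx":0,"ry":0,"rz":0,"claw":0.3}]'
python3 -m pendant '[{"x":0.04,"y":0,"z":0,"rx":0,"ry":0,"rz":0,"claw":0.3},{"x":0.04,"y":0,"z":0,"rx":0,"ry":0,"rz":0,"claw":0.3},{"x":0,"y":0,"z":0,"rx":0,"ry":0,"rz":0,"claw":0.3}]'
```

```text
t: 12.47
tcp_pos: [0.4911, 0.1637, 0.0577]
tcp_rot: [0.709, 0.706, 0.0, 0.0]
wrist_force: [-1.4, -6.0, 5.4]
finger_gap: 0.0488
grasp_force: 94.5
t: 12.72
tcp_pos: [0.4912, 0.1654, 0.0577]
tcp_rot: [0.709, 0.706, 0.0, 0.0]
wrist_force: [-0.0, -8.6, 6.4]
finger_gap: 0.049
grasp_force: 94.5
```

```bash
for i in 1; do python3 -m pendant '[{"x":0.04,"y":0,"z":0,"rx":0,"ry":0,"rz":0,"claw":0.3},{"x":0.04,"y":0,"z":0,"rx":0,"ry":0,"rz":0,"claw":0.3},{"x":0,"y":0,"z":0,"rx":0,"ry":0,"rz":0,"claw":0.3}]'; done
python3 -m pendant '[{"x":0.04,"y":0,"z":0,"rx":0,"ry":0,"rz":0,"claw":0.3},{"x":0,"y":0,"z":0,"rx":0,"ry":0,"rz":0,"claw":0.3}]'
```

```text
t: 12.97
tcp_pos: [0.4912, 0.1673, 0.0577]
tcp_rot: [0.709, 0.706, 0.0, 0.0]
wrist_force: [-0.1, -9.4, 6.3]
finger_gap: 0.0493
grasp_force: 94.5
t: 13.13
tcp_pos: [0.4911, 0.1682, 0.0576]
tcp_rot: [0.709, 0.706, -0.0, 0.0]
wrist_force: [0.3, -10.3, 5.8]
finger_gap: 0.0491
grasp_force: 94.5
```

```bash
python3 -m pendant '[{"x":0.04,"y":0,"z":0,"rx":0,"ry":0,"rz":0,"claw":0.3},{"x":0,"y":0,"z":0,"rx":0,"ry":0,"rz":0,"claw":0.3}]'
python3 -m pendant '[{"x":0.03,"y":0,"z":0,"rx":0,"ry":0,"rz":0,"claw":0.3},{"x":0,"y":0,"z":0,"rx":0,"ry":0,"rz":0,"claw":0.3}]'
```

```text
t: 13.3
tcp_pos: [0.4912, 0.1692, 0.0577]
tcp_rot: [0.709, 0.706, -0.0, 0.0]
wrist_force: [0.7, -10.9, 7.2]
finger_gap: 0.0495
grasp_force: 94.5
t: 13.47
tcp_pos: [0.4912, 0.1698, 0.0577]
tcp_rot: [0.709, 0.706, -0.0, 0.0]
wrist_force: [0.5, -12.2, 6.8]
finger_gap: 0.0489
grasp_force: 94.6
```

```bash
python3 -m pendant '[{"x":0.02,"y":0,"z":0,"rx":0,"ry":0,"rz":0,"claw":0.3},{"x":0,"y":0,"z":0,"rx":0,"ry":0,"rz":0,"claw":0.3}]'
python3 -m pendant '[{"x":0.02,"y":0,"z":0,"rx":0,"ry":0,"rz":0,"claw":0.3},{"x":0,"y":0,"z":0,"rx":0,"ry":0,"rz":0,"claw":0.3}]'
```

```text
t: 13.63
tcp_pos: [0.4912, 0.1703, 0.0577]
tcp_rot: [0.709, 0.706, -0.0, 0.0]
wrist_force: [0.4, -12.4, 6.8]
finger_gap: 0.0494
grasp_force: 94.6
t: 13.8
tcp_pos: [0.4911, 0.1708, 0.0577]
tcp_rot: [0.709, 0.706, -0.0, 0.0]
wrist_force: [0.3, -12.9, 6.8]
finger_gap: 0.0486
grasp_force: 94.6
```

```bash
python3 -m pendant '[{"x":0.02,"y":0,"z":0,"rx":0,"ry":0,"rz":0,"claw":0.3},{"x":0,"y":0,"z":0,"rx":0,"ry":0,"rz":0,"claw":0.3}]'
python3 -m pendant '[{"x":0.02,"y":0,"z":0,"rx":0,"ry":0,"rz":0,"claw":0.3},{"x":0,"y":0,"z":0,"rx":0,"ry":0,"rz":0,"claw":0.3}]'
```

```text
t: 13.97
tcp_pos: [0.4912, 0.1711, 0.0577]
tcp_rot: [0.709, 0.706, -0.0, 0.0]
wrist_force: [0.2, -13.8, 7.5]
finger_gap: 0.0494
grasp_force: 94.6
t: 14.13
tcp_pos: [0.4912, 0.1712, 0.0577]
tcp_rot: [0.708, 0.706, -0.0, 0.001]
wrist_force: [0.2, -19.5, 8.5]
finger_gap: 0.0491
grasp_force: 94.7
```

TCP travel stopped at y = 0.1712 while the force jumped, so the module is on the stops. A touch more push, then hold and check.

```bash
python3 -m pendant '[{"x":0.01,"y":0,"z":0,"rx":0,"ry":0,"rz":0,"claw":0.3},{"x":0,"y":0,"z":0,"rx":0,"ry":0,"rz":0,"claw":0.3},{"x":0,"y":0,"z":0,"rx":0,"ry":0,"rz":0,"claw":0.3},{"x":0,"y":0,"z":0,"rx":0,"ry":0,"rz":0,"claw":0.3},{"x":0,"y":0,"z":0,"rx":0,"ry":0,"rz":0,"claw":0.3},{"x":0,"y":0,"z":0,"rx":0,"ry":0,"rz":0,"claw":0.3}]'
python3 wl.py w8
python3 - <<'E'
import cv2
a=cv2.imread("pics/w8.png");cv2.imwrite("pics/w8c.png",cv2.resize(a[60:240,160:340],None,fx=3.3,fy=3.3,interpolation=cv2.INTER_CUBIC))
E
```

```text
t: 14.63
tcp_pos: [0.4912, 0.1713, 0.0577]
tcp_rot: [0.708, 0.706, -0.0, 0.001]
wrist_force: [1.0, -21.8, 8.6]
finger_gap: 0.0491
grasp_force: 94.7
t 14.6333 [0.49122291 0.17125579 0.05773169] camToolpos [ 0.07990199 -0.0015892  -0.12615042]
x head 89.78413758197212 y head -0.21585108241729434
```

View pics/w8c.png

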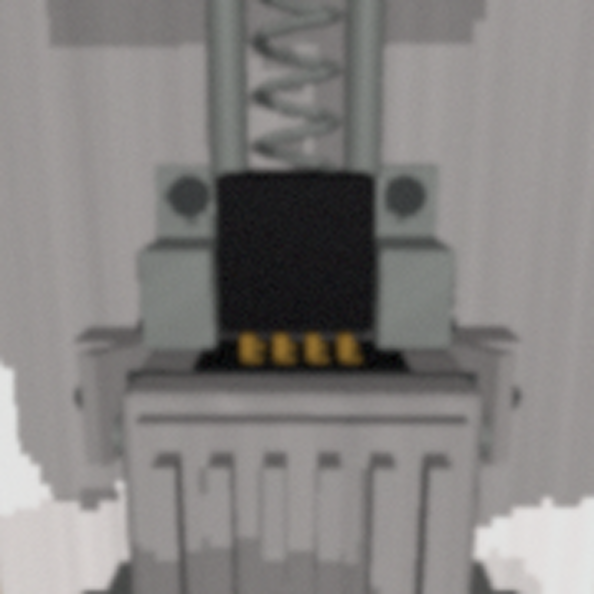

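The picture shows the pad face against both stop blocks (crop (180,345) and (415,345)), with the head pushed back between them and the module square. Push is 22 N and grip 95 N, so I'm handing in.

```bash
python3 -c "
from plant import arm
print(arm.sign_off())"
```

```text
the job is handed in; nothing more can be done
None
```

The long module lies flat in the nest, held on both stops at about 22 N of push and 95 N of grip, and the job was handed in at about 15 s; no verdict came back.

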